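# Lid the dried jars for the kiln

## Robot

A 6-joint arm with a two-finger parallel gripper is mounted at the origin on the work surface. World frame = base frame: x ahead of the robot, y to its left, z up, the work surface at z = 0. Lengths are in m, angles in rad, forces in N, time in s.
With the tool pointing down it reaches from about 0.275 to 0.825 m from the base axis. Payload 4.9 kg.
Tool frame: the origin (TCP) lies between the finger pads; the fingertips stand ahead of it and the grasp point (between the pads) lies 3 mm ahead of it (r.tip_reach is the z of the fingertips in the tool frame, in m); z points along the fingers, y is the direction in which the jaws open and shut (so a half turn about z gives the same grasp; the last joint's range is limited). The gripper opens to 85 mm and grips with 20 to 120 N. Pads are 22 mm wide; open, the fingers measure 114 mm over their backs; the gripper's body (76 mm by 85 mm) begins 54 mm behind the grasp point. The pads swing forward as they close: fully open they stand 13 mm farther back than shut.
Start: joints at [-1.374, 0.326, -0.193, 1.052, 0, 1.437], TCP at [0.179, -0.52, 0.253] pointing down, gripper open.
Joint ranges: [-2.65, 2.65], [-0.97, 1.79], [-1.3, 1.35], [-1.93, 2.1], [-1.47, 1.37], [-3.14, 3.14]. Speed limits (rad/s): [2.57, 2.57, 3.14, 3.14, 3.14, 3.14].

## Interface

Orientations are given as [roll, pitch, yaw] about the fixed x, y, z axes, in that order (R = Rz(yaw) Ry(pitch) Rx(roll)).
In Python, from cell import r, hand, planner, cams gives the robot as it stands. The module is installed in compiled form; this text tells all that it offers. Calls block until the motion is done:
- r.move_to(position, orientation): joint-space move of the TCP to a pose.
- r.move_linear(position, rot=None, vel=0.15, max_force=None): straight line of the TCP; rot=None keeps the orientation; vel is the mean speed in m/s. With max_force (N) it stops when the force on the tool has changed by that much, and returns True; else False.
- r.movej(angles): joint-space move.
- hand.command_gripper(opening, f_grip=None): finger opening in m; f_grip is the grip in N (None keeps the last); returns when the fingers have stopped.
- r.dwell(seconds).
- planner.solve_ik(position, orientation): joint angles nearest the present ones, or None.
- cams.snapshot(name): name is "scene" or "side" or "wrist"; returns a dict with "frame" (384x512x3 uint8, blue, green, red), "fx", "fy", "cx", "cy" (pixels), "rvec" (rotation vector, rad) and "tvec" (3), from world to camera coordinates, as OpenCV has them; the wrist camera has in their place "tool_from_camera" (4x4, takes a point from camera to tool coordinates, whose origin is the TCP and whose axes are the flange's). Camera axes: x right, y down, z forward; pixel columns grow to the right and rows downward; lengths in m; the calibration is good to about 2 mm. A picture is of the moment at which its call begins: read the wrist's pose just before it. There is no depth.
A pose or a line that the arm cannot do raises r.IKError and nothing moves.
- r.close_job(): hands the job in, once; it reports no verdict.
Readings, each from a call of its own:
- r.read_time(): time.
- r.read_joint_pos(): joint angles.
- r.read_joint_vel(): joint speeds.
- r.read_joint_efforts(): joint torques, N m.
- r.read_tcp_pos(): TCP position.
- r.read_tcp_rot(): TCP orientation.
- r.read_wrist_force(): force on the tool from outside, world axes, zero at the start.
- r.read_wrist_torque(): the same for the moment, N m.
- r.read_width(): finger opening in m.
Only numpy, scipy, OpenCV 4.12 (cv2) and the standard library are available. Lean on these libraries where they do the work, as an engineer would, in place of code of your own. Each camera call takes 0.05 s, during which the arm holds its last target.

## Task

The four jars on the one ware board have dried and are to go into the kiln with their lids on. Pick the four lids out from the ware on the other board and put each, knob up, on the jar whose rim it matches in width, so that it sits level on the rim with its plug down in the mouth. Set the lids down gently, never dropping one, and leave the jars, the mug and the tumbler standing where they are.

Things in the scene. Friction and masses are not known exactly. Their poses are not given: they have to be found in the camera images.
- lid_1_center (a point): Narrowest of 4 round clay lids, 62 mm wide, 45 high, loose, knob up on an 18 mm ware board. Point: on the axis, 22.5 mm above the lowest face; z up through the knob. Heights from the lowest face: plug 0-10, tapering from 41 mm wide at the top to 30; flat flange 10-15; top rises to 18; knob neck 19 wide; knob head 26 wide at 31-41: grip it there from above. 67 g +-30%.
- lid_2_center (a point): Second narrowest of 4 round clay lids, 77 mm wide, 45 high, loose, knob up on an 18 mm ware board. Point: on the axis, 22.5 mm above the lowest face; z up through the knob. Heights from the lowest face: plug 0-10, tapering from 56 mm wide at the top to 45; flat flange 10-15; top rises to 18; knob neck 19 wide; knob head 26 wide at 31-41: grip it there from above. 95 g +-30%.
- lid_3_center (a point): Second widest of 4 round clay lids, 92 mm wide, 45 high, loose, knob up on an 18 mm ware board. Point: on the axis, 22.5 mm above the lowest face; z up through the knob. Heights from the lowest face: plug 0-10, tapering from 71 mm wide at the top to 60; flat flange 10-15; top rises to 18; knob neck 19 wide; knob head 26 wide at 31-41: grip it there from above. 129 g +-30%.
- lid_4_center (a point): Widest of 4 round clay lids, 107 mm wide, 45 high, loose, knob up on an 18 mm ware board. Point: on the axis, 22.5 mm above the lowest face; z up through the knob. Heights from the lowest face: plug 0-10, tapering from 86 mm wide at the top to 75; flat flange 10-15; top rises to 18; knob neck 19 wide; knob head 26 wide at 31-41: grip it there from above. 169 g +-30%.
- jar_1_mouth (a point): Narrowest of 4 open round clay jars, loose, upright on the other 18 mm board. 74 mm high, belly 74, mouth 48 wide inside, 60 over the 6 mm rim. Point: centre of the mouth at the rim's top; z up. Its own lid is the 62 mm one, lid_1: the flange rests on the rim, and the lid's centre is then 12.5 mm above this point.
- jar_2_mouth (a point): Second narrowest of 4 open round clay jars, loose, upright on the other 18 mm board. 88 mm high, belly 89, mouth 63 wide inside, 75 over the 6 mm rim. Point: centre of the mouth at the rim's top; z up. Its own lid is the 77 mm one, lid_2: the flange rests on the rim, and the lid's centre is then 12.5 mm above this point.
- jar_3_mouth (a point): Second widest of 4 open round clay jars, loose, upright on the other 18 mm board. 80 mm high, belly 104, mouth 78 wide inside, 90 over the 6 mm rim. Point: centre of the mouth at the rim's top; z up. Its own lid is the 92 mm one, lid_3: the flange rests on the rim, and the lid's centre is then 12.5 mm above this point.
- jar_4_mouth (a point): Widest of 4 open round clay jars, loose, upright on the other 18 mm board. 94 mm high, belly 119, mouth 93 wide inside, 105 over the 6 mm rim. Point: centre of the mouth at the rim's top; z up. Its own lid is the 107 mm one, lid_4: the flange rests on the rim, and the lid's centre is then 12.5 mm above this point.
- mug_center (a point): A small clay mug with one handle, 68 mm wide, 76 mm high, standing among the lids. The point is on its axis half-way up; the handle sticks out 22 mm towards its own +y. Not part of the job.
- tumbler_center (a point): A clay tumbler without a handle, 72 mm wide at the rim, 72 mm high, standing among the lids. The point is on its axis half-way up. Not part of the job.

How it is judged:
At the end, for the whole second after the job is handed in: Every lid lies released and still on the jar of its size: centred within 8 mm, its centre 9 to 16.5 mm above the rim plane, level within 4 degrees. Jars upright within 4 degrees, mug and tumbler within 6, and each of these within 30 mm of where it stood (horizontal distance between lid_1_center and jar_1_mouth below 0.008 m and z of lid_1_center in the frame of jar_1_mouth between 0.009 and 0.0165 m and angle between each of lid_1_center, jar_1_mouth, lid_2_center, jar_2_mouth, lid_3_center, jar_3_mouth, lid_4_center, jar_4_mouth's own z axis and vertical below 0.07 rad and distance of each of jar_1_mouth, jar_2_mouth, jar_3_mouth, jar_4_mouth, mug_center, tumbler_center from where it was at the start of the episode below 0.03 m and linear speed of each of lid_1, jar_1, lid_2, jar_2, lid_3, jar_3, lid_4, jar_4 below 0.02 m/s and contact force between the fingers and lid_1 below 0.05 N and horizontal distance between lid_2_center and jar_2_mouth below 0.008 m and z of lid_2_center in the frame of jar_2_mouth between 0.009 and 0.0165 m and contact force between the fingers and lid_2 below 0.05 N and horizontal distance between lid_3_center and jar_3_mouth below 0.008 m and z of lid_3_center in the frame of jar_3_mouth between 0.009 and 0.0165 m and contact force between the fingers and lid_3 below 0.05 N and horizontal distance between lid_4_center and jar_4_mouth below 0.008 m and z of lid_4_center in the frame of jar_4_mouth between 0.009 and 0.0165 m and contact force between the fingers and lid_4 below 0.05 N and angle between each of mug_center, tumbler_center's own z axis and vertical below 0.1 rad); the robot touches nothing.
It fails at once if a lid is dropped: it falls faster than 0.5 m/s (more than about 12 mm) with no finger on it ((linear speed of lid_1 above 0.5 m/s and contact force between the fingers and lid_1 below 0.05 N) or (linear speed of lid_2 above 0.5 m/s and contact force between the fingers and lid_2 below 0.05 N) or (linear speed of lid_3 above 0.5 m/s and contact force between the fingers and lid_3 below 0.05 N) or (linear speed of lid_4 above 0.5 m/s and contact force between the fingers and lid_4 below 0.05 N)).
It fails at once if a jar is pushed more than 30 mm from its place or knocked over (distance of any of jar_1_mouth, jar_2_mouth, jar_3_mouth, jar_4_mouth from where it was at the start of the episode above 0.03 m or angle between any of jar_1_mouth, jar_2_mouth, jar_3_mouth, jar_4_mouth's own z axis and vertical above 0.35 rad).
It fails at once if the mug or the tumbler is moved more than 30 mm or knocked over (distance of any of mug_center, tumbler_center from where it was at the start of the episode above 0.03 m or angle between any of mug_center, tumbler_center's own z axis and vertical above 0.35 rad).
It also fails if it takes over 136 s, if anything falls off the work surface, if the arm or the gripper's body presses on something with over 40 N, if the wrist force passes 120 N, or if a joint passes its speed limit or range.

## Working session

There is one attempt and no reset: what is moved stays moved. The work goes in short steps, each a Python script; the robot and the scene stay as the last script left them, time stands still between calls to the robot, and variables do not carry over. Pictures are saved under pics/ and viewed, and the job is handed in when it is done.

```bash
mkdir -p pics
python3 - <<'E'
from cell import r,hand,planner,cams
import cv2,numpy as np
for n in ["scene","side","wrist"]:
    s=cams.snapshot(n); cv2.imwrite(f"pics/{n}0.png",s["frame"])
    print(n,s["fx"],s["fy"],s["cx"],s["cy"])
    if n!="wrist":
        R=cv2.Rodrigues(np.array(s["rvec"],float))[0]; print((-R.T@np.array(s["tvec"]).ravel()).round(3),R.round(3).tolist())
    else: print(np.round(s["tool_from_camera"],3).tolist())
print(r.read_time(),r.read_tcp_pos(),r.read_tcp_rot(),r.tip_reach,r.read_width())
E
```

```text
scene 385.0686704672696 385.0686704672696 257.77829024292663 192.09901836568926
[1.084 0.552 0.829] [[-0.741, 0.671, 0.02], [0.442, 0.509, -0.738], [-0.506, -0.538, -0.674]]
side 367.8072752089671 367.8072752089671 260.1296755979132 194.14339524744054
[0.156 0.487 0.81 ] [[-0.794, -0.608, 0.017], [-0.464, 0.587, -0.663], [0.393, -0.534, -0.748]]
wrist 322.7221994724749 322.7221994724749 253.7109066076703 190.19547883249817
[[0.001, -0.953, -0.305, 0.077], [1.0, 0.001, -0.0, -0.0], [0.0, -0.305, 0.953, -0.121], [0.0, 0.0, 0.0, 1.0]]
0.15 [ 0.17856384 -0.51976319  0.25269124] [-3.14024663e+00 -1.71269430e-04  3.30780695e-01] 0.022 0.08532903577167078
```

View pics/scene0.png

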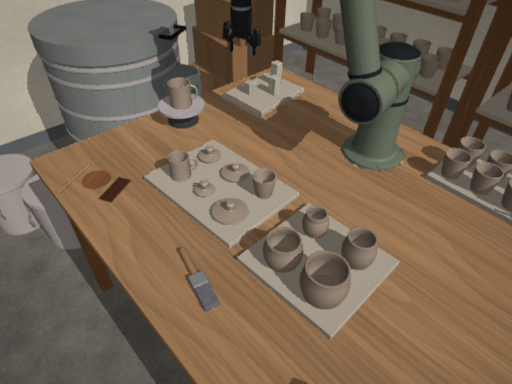

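View pics/side0.png

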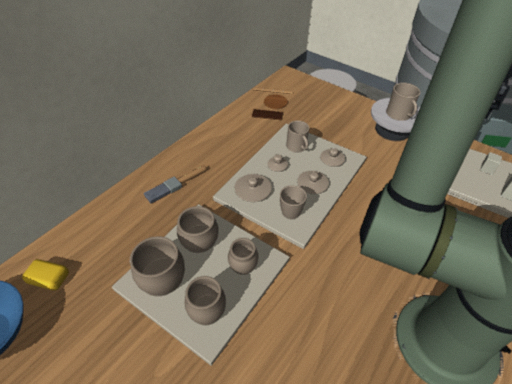

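View pics/wrist0.png

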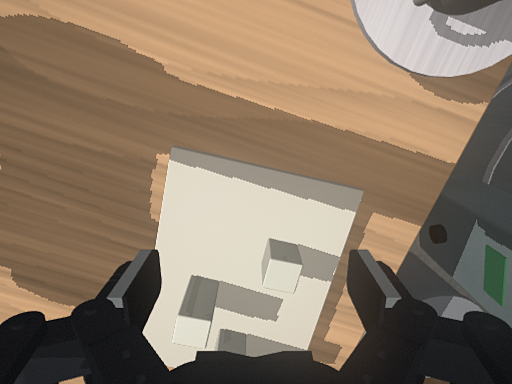

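The scene view shows four lids, with knobs near (210,149), (235,167), (204,184) and (230,204), plus the mug (179,166) and tumbler (264,184). The jars are at about (284,245), (317,218), (327,272) and (360,243). I'll get rough positions by ray casting.

```bash
cat > h.py <<'E'
from cell import r,hand,planner,cams
import cv2,numpy as np
from scipy.spatial.transform import Rotation as Ro
def camT(s,tcp=None,rot=None):
    "world_from_camera"
    T=np.eye(4)
    if "rvec" in s:
        R=cv2.Rodrigues(np.array(s["rvec"],float))[0]; T[:3,:3]=R.T; T[:3,3]=-R.T@np.array(s["tvec"],float).ravel()
    else:
        W=np.eye(4); W[:3,:3]=Ro.from_euler("xyz",rot).as_matrix(); W[:3,3]=tcp
        T=W@np.array(s["tool_from_camera"])
    return T
def ray(s,T,px,z):
    px=np.atleast_2d(np.array(px,float))
    d=np.c_[(px[:,0]-s["cx"])/s["fx"],(px[:,1]-s["cy"])/s["fy"],np.ones(len(px))]@T[:3,:3].T
    return T[:3,3]+d*((z-T[2,3])/d[:,2])[:,None]
def wsnap(name):
    p=r.read_tcp_pos();o=r.read_tcp_rot();s=cams.snapshot("wrist")
    s=dict(s);s["T"]=camT(s,p,o)
    cv2.imwrite(f"pics/{name}.png",s["frame"]); np.save(f"pics/{name}.npy",{**s},allow_pickle=True)
    return s
E
python3 - <<'E'
from h import *
pts={"scene":dict(k=[(210,149),(235,166),(204,183),(230,203)],m=[(179,157)],t=[(264,175)],j=[(284,238),(317,213),(327,268),(360,237)]),
"side":dict(k=[(337,152),(317,175),(279,158),(253,182)],m=[(298,127)],t=[(293,193)],j=[(197,217),(243,245),(157,256),(205,290)])}
for n in pts:
    s=cams.snapshot(n);T=camT(s)
    print(n)
    for k,z in dict(k=.061,m=.094,t=.09,j=.102).items(): print(k,ray(s,T,pts[n][k],z)[:,:2].round(3).tolist())
    f=s["frame"]; 
    c=f[130:320,140:410] if n=="scene" else f[110:360,110:380]
    cv2.imwrite(f"pics/{n}1.png",cv2.resize(c,None,fx=2.4 if n!="scene" else 2.9,fy=2.4 if n!="scene" else 2.9,interpolation=cv2.INTER_CUBIC))
E
```

```text
scene
k [[0.485, -0.326], [0.48, -0.2], [0.604, -0.198], [0.599, -0.079]]
m [[0.61, -0.317]]
t [[0.465, -0.082]]
j [[0.603, 0.139], [0.475, 0.136], [0.593, 0.27], [0.458, 0.263]]
side
k [[0.469, -0.33], [0.465, -0.208], [0.592, -0.198], [0.592, -0.072]]
m [[0.609, -0.32]]
t [[0.468, -0.084]]
j [[0.603, 0.135], [0.463, 0.129], [0.596, 0.269], [0.455, 0.264]]
```

Run:
```python
from h import *
for p in [(.475,-.2,.33),(.475,.2,.33),(.6,-.3,.06),(.48,-.33,.06),(.6,.27,.15),(.46,.26,.15)]:
    for y in (-.785,0,.785,1.57): 
        q=planner.solve_ik(p,[np.pi,0,y]); print(p,y,None if q is None else np.round(q,2))
hand.command_gripper(.085)
r.move_to((.475,-.2,.33),[np.pi,0,0]); wsnap("wl1"); print(r.read_time())
r.move_to((.475,.2,.33),[np.pi,0,0]); wsnap("wj1"); print(r.read_time(),r.read_tcp_pos(),r.read_tcp_rot())
```

```text
(0.475, -0.2, 0.33) -0.785 [-0.54  0.22 -0.14  1.21  0.   -2.9 ]
(0.475, -0.2, 0.33) 0 [-0.54  0.22 -0.14  1.21  0.    2.6 ]
(0.475, -0.2, 0.33) 0.785 [-0.54  0.22 -0.14  1.21  0.    1.81]
(0.475, -0.2, 0.33) 1.57 [-0.54  0.22 -0.14  1.21  0.    1.03]
(0.475, 0.2, 0.33) -0.785 [ 0.26  0.22 -0.14  1.21  0.   -2.1 ]
(0.475, 0.2, 0.33) 0 [ 0.26  0.22 -0.14  1.21  0.   -2.89]
(0.475, 0.2, 0.33) 0.785 [ 0.26  0.22 -0.14  1.21  0.    2.61]
(0.475, 0.2, 0.33) 1.57 [ 0.26  0.22 -0.14  1.21  0.    1.83]
(0.6, -0.3, 0.06) -0.785 [-0.57  0.71 -0.07  0.79  0.   -2.93]
(0.6, -0.3, 0.06) 0 [-0.57  0.71 -0.07  0.79  0.    2.57]
(0.6, -0.3, 0.06) 0.785 [-0.57  0.71 -0.07  0.79  0.    1.78]
(0.6, -0.3, 0.06) 1.57 [-0.57  0.71 -0.07  0.79  0.    1.  ]
(0.48, -0.33, 0.06) -0.785 [-0.73  0.58 -0.34  0.65  0.   -3.09]
(0.48, -0.33, 0.06) 0 [-0.73  0.58 -0.34  0.65  0.    2.41]
(0.48, -0.33, 0.06) 0.785 [-0.73  0.58 -0.34  0.65  0.    1.63]
(0.48, -0.33, 0.06) 1.57 [-0.73  0.58 -0.34  0.65  0.    0.84]
(0.6, 0.27, 0.15) -0.785 [ 0.31  0.6  -0.03  0.94  0.   -2.05]
(0.6, 0.27, 0.15) 0 [ 0.31  0.6  -0.03  0.94  0.   -2.83]
(0.6, 0.27, 0.15) 0.785 [ 0.31  0.6  -0.03  0.94  0.    2.67]
(0.6, 0.27, 0.15) 1.57 [ 0.31  0.6  -0.03  0.94  0.    1.88]
(0.46, 0.26, 0.15) -0.785 [ 0.37  0.38 -0.4   0.79  0.   -1.98]
(0.46, 0.26, 0.15) 0 [ 0.37  0.38 -0.4   0.79  0.   -2.77]
(0.46, 0.26, 0.15) 0.785 [ 0.37  0.38 -0.4   0.79  0.    2.73]
(0.46, 0.26, 0.15) 1.57 [ 0.37  0.38 -0.4   0.79  0.    1.95]
2.1417
6.7083 [0.47503307 0.19991651 0.32998155] [ 3.14158592e+00  1.77155333e-05 -2.20055521e-04]
```

View pics/wl1.png

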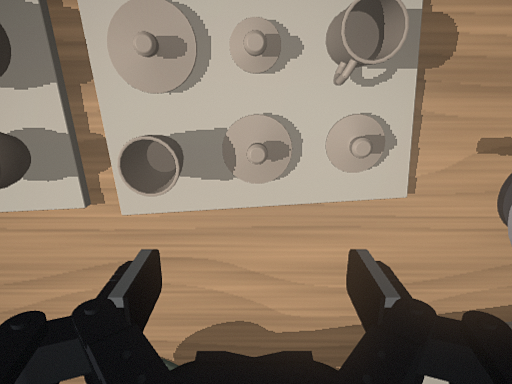

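View pics/wj1.png

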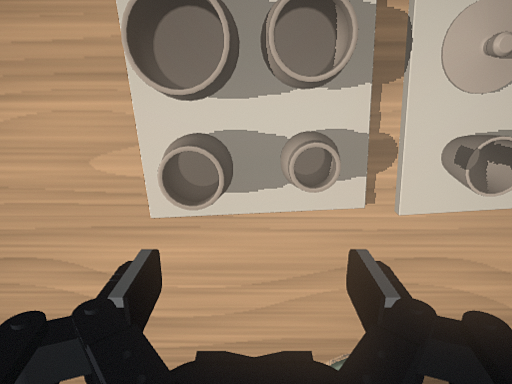

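The lid view shows the 107 mm lid with its knob at (145,43), the smallest at (255,43), and two middle lids at (257,152) and (358,145). The mug is at (375,30) and the tumbler at (150,165). The jar view shows jar 4 at (177,40), jar 2 or 3 at (310,35), another at (192,177), and jar 1 at (313,165). The upper ones are a bit cropped, so I'll check the colours and segment.

Run:
```python
import numpy as np,cv2
for n,ps in (("wl1",dict(lid4=(125,60),lid4b=(185,20),lid1=(240,55),l3=(240,165),l2=(340,160),knob=(257,152),board=(205,100),shadow=(205,15),sh2=(210,150),wood=(300,240))),("wj1",dict(rim=(130,50),inside=(180,40),rim2=(163,180),rim1=(284,165),body=(222,170),board=(150,120),sh=(250,170),inside3=(300,40),rim3=(265,50)))):
    f=cv2.imread(f"pics/{n}.png");hsv=cv2.cvtColor(f,cv2.COLOR_BGR2HSV)
    for k,(x,y) in ps.items(): print(n,k,f[y,x],hsv[y,x])
    cv2.imwrite(f"pics/{n}z.png",cv2.resize(f[:225,60:460],(800,450),interpolation=cv2.INTER_CUBIC))
```

```text
wl1 lid4 [142 156 171] [ 14  43 171]
wl1 lid4b [137 150 163] [ 15  41 163]
wl1 lid1 [144 157 172] [ 14  42 172]
wl1 l3 [141 156 171] [ 15  45 171]
wl1 l2 [139 154 169] [ 15  45 169]
wl1 knob [138 153 168] [ 15  46 168]
wl1 board [166 181 189] [ 20  31 189]
wl1 shadow [161 175 183] [ 19  31 183]
wl1 sh2 [113 122 129] [ 17  32 129]
wl1 wood [104 137 173] [ 14 102 173]
wj1 rim [56 64 71] [16 54 71]
wj1 inside [ 89  98 109] [ 14  47 109]
wj1 rim2 [66 74 83] [14 52 83]
wj1 rim1 [128 142 156] [ 15  46 156]
wj1 body [101 111 123] [ 14  46 123]
wj1 board [179 194 204] [ 18  31 204]
wj1 sh [120 131 136] [ 21  30 136]
wj1 inside3 [ 93 101 112] [ 13  43 112]
wj1 rim3 [64 72 77] [18 43 77]
```

View pics/wj1z.png

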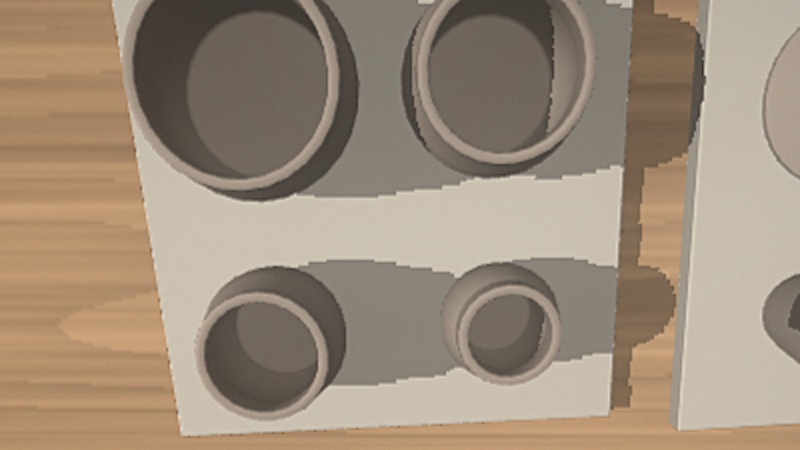

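```bash
cat >> h.py <<'E'
def circ(P):
    P=np.array(P)[:,:2]
    for _ in range(6):
        A=np.c_[2*P,np.ones(len(P))];b=(P**2).sum(1);x=np.linalg.lstsq(A,b,rcond=None)[0]
        c=x[:2];R=np.sqrt(x[2]+c@c);e=np.hypot(*(P-c).T)-R
        k=abs(e)<max(.0012,1.8*np.sqrt(np.median(e**2)))
        if k.all():break
        P=P[k]
    return c,R,len(P),np.sqrt((e**2).mean())
def load(n): return np.load(f"pics/{n}.npy",allow_pickle=True).item()
E
cat > meas.py <<'E'
from h import *
JZ={1:.092,2:.106,3:.098,4:.112}
def blobs(s,lo,name,amin):
    f=s["frame"];hsv=cv2.cvtColor(cv2.GaussianBlur(f,(3,3),0),cv2.COLOR_BGR2HSV)
    m=cv2.inRange(hsv,(8,36,lo),(19,62,205)); m[255:]=0
    cv2.imwrite(f"pics/{name}_m.png",m)
    cs,_=cv2.findContours(m,cv2.RETR_EXTERNAL,cv2.CHAIN_APPROX_NONE)
    out=[]
    for c in cs:
        c=c[:,0,:].astype(float); w=np.ptp(c,axis=0)
        if max(w)<amin: continue
        H,W=m.shape; k=(c[:,0]>1)&(c[:,0]<W-2)&(c[:,1]>1)&(c[:,1]<H-2)&(c[:,1]<253)
        if k.sum()>40: out.append(c[k])
    return out
def lids(n):
    s=load(n)
    for c in blobs(s,140,n,40):
        p,R,N,e=circ(ray(s,s["T"],c,.033)); print("lid",c.mean(0).round(),p.round(4),"D",round(2000*R,1),N,len(c),round(e*1000,2))
def jars(n):
    s=load(n)
    for c in blobs(s,128,n,30):
        for i in JZ:
            p,R,N,e=circ(ray(s,s["T"],c,JZ[i]))
            if abs(2*R-(.045+.015*i))<.006: print("jar",i,c.mean(0).round(),p.round(4),"D",round(2000*R,1),N,len(c),round(e*1000,2))
E
python3 - <<'E'
from meas import *
print(r.read_time())
r.move_to((.53,.2,.38),[np.pi,0,0]); wsnap("wj2")
r.move_to((.53,-.2,.38),[np.pi,0,0]); wsnap("wl2"); print(r.read_time())
for n in("wl1","wl2"):lids(n)
for n in("wj1","wj2"):jars(n)
a=[cv2.imread(f"pics/{n}")[:300] for n in("wl2.png","wj2.png","wl2_m.png","wj2_m.png")]
cv2.imwrite("pics/c1.png",cv2.resize(np.vstack([np.hstack(a[:2]),np.hstack(a[2:])]),(800,470)))
E
```

```text
6.7083
11.7833
lid [ 27. 210.] [0.1514 0.0992] D 478.7 70 103 0.4
lid [148. 166.] [ 0.4502 -0.0597] D 81.4 170 177 0.5
lid [357. 144.] [ 0.4811 -0.3318] D 75.7 137 250 0.36
lid [262. 150.] [ 0.4733 -0.2042] D 90.9 152 315 0.37
lid [254.  44.] [ 0.5986 -0.2013] D 60.2 111 208 0.37
lid [373.  36.] [ 0.6177 -0.3416] D 74.4 288 292 1.36
lid [151.  52.] [ 0.5975 -0.0786] D 104.8 222 222 0.39
lid [222. 163.] [ 0.5579 -0.2087] D 415.4 345 1143 4.31
lid [ 53. 230.] [0.4063 0.1189] D 89.7 182 207 18.63
lid [ 17. 200.] [0.4424 0.1787] D 63.4 73 137 0.64
lid [164. 197.] [ 0.4442 -0.0622] D 80.1 139 145 0.49
lid [344. 174.] [ 0.4813 -0.3319] D 75.8 102 194 0.44
lid [258. 179.] [ 0.4732 -0.2051] D 90.5 97 174 0.45
lid [255.  93.] [ 0.5987 -0.2018] D 60.5 90 166 0.45
lid [349.  92.] [ 0.607  -0.3388] D 78.4 82 221 0.58
lid [167.  93.] [ 0.5976 -0.0787] D 105.2 221 223 0.46
lid [227. 173.] [ 0.5594 -0.2023] D 408.8 454 1169 6.02
lid [273.  23.] [-1.0225 -0.3333] D 3426.5 234 528 0.66
jar 2 [188. 171.] [0.4547 0.2707] D 73.7 133 233 0.44
jar 1 [137. 130.] [0.508  0.3019] D 55.8 39 84 0.93
jar 2 [137. 130.] [0.5112 0.2851] D 78.9 51 84 0.68
jar 2 [473.  57.] [ 0.5862 -0.0199] D 70.8 52 212 0.88
jar 3 [310.  47.] [0.6023 0.1421] D 85.2 384 400 2.89
jar 4 [164.  55.] [0.596  0.2758] D 102.6 214 574 0.51
jar 3 [452. 194.] [ 0.4721 -0.0649] D 86.9 54 186 1.44
jar 2 [502. 184.] [ 0.496  -0.1427] D 80.5 26 64 0.44
jar 3 [454.  93.] [ 0.5993 -0.0393] D 91.8 224 224 0.47
jar 3 [299.  85.] [0.6033 0.1428] D 92.5 163 285 0.67
jar 4 [187.  94.] [0.5965 0.2757] D 103.1 258 279 0.41
jar 2 [424.  38.] [0.6328 0.0092] D 79.5 97 251 3.17
```

View pics/c1.png

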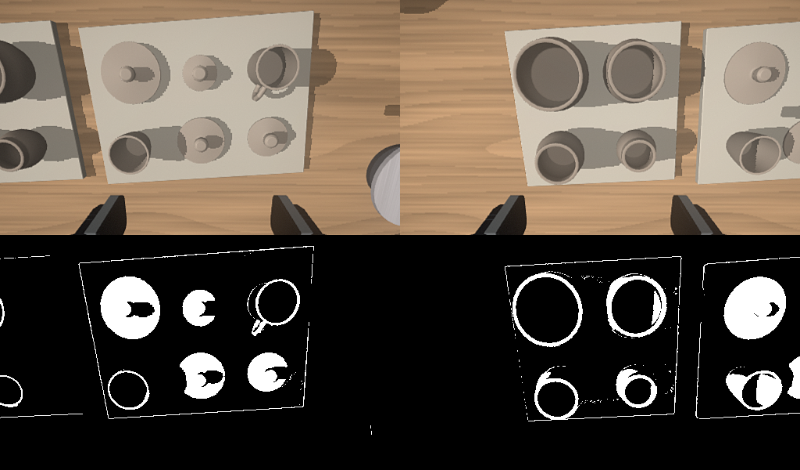

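Lid positions agree between the two views to about 1 mm, and their diameters match the four sizes. Jars 2 and 4 fit well. Jars 1 and 3 have mixed contours where the belly is sunlit, so I'll fit their rim circles robustly from edge points.

```bash
cat >> meas.py <<'E'
def rimfit(n,i,guess,seed=0):
    s=load(n);rng=np.random.default_rng(seed)
    g=cv2.cvtColor(s["frame"],cv2.COLOR_BGR2GRAY); e=cv2.Canny(g,30,70); e[250:]=0
    v,u=np.nonzero(e); P=ray(s,s["T"],np.c_[u,v],JZ[i])[:,:2]
    P=P[np.hypot(*(P-guess).T)<.045+.015*i-.01]
    res=[]
    for R in((.045+.015*i)/2,(.033+.015*i)/2):   # outer, inner rim edge
        best=(0,)
        for _ in range(4000):
            q=P[rng.choice(len(P),3,False)]
            A=np.c_[2*q,np.ones(3)]
            if abs(np.linalg.det(A))<1e-8: continue
            x=np.linalg.solve(A,(q**2).sum(1));c=x[:2];rr=np.sqrt(max(x[2]+c@c,0))
            if abs(rr-R)>.0015: continue
            k=abs(np.hypot(*(P-c).T)-rr)<.0012
            if k.sum()>best[0]: best=(k.sum(),k)
        if best[0]: c,rr,N,er=circ(P[best[1]]); res.append((c.round(4).tolist(),round(2000*rr,1),N))
    print(n,"jar",i,res)
E
python3 - <<'E'
from meas import *
G={1:(.465,.132),2:(.4547,.2707),3:(.603,.1425),4:(.596,.2757)}
for i in G:
    for n in("wj1","wj2"): rimfit(n,i,np.array(G[i]))
E
```

```text
wj1 jar 1 [([0.4639, 0.1307], np.float64(58.7), 175), ([0.4642, 0.1307], np.float64(48.6), 151)]
wj2 jar 1 [([0.464, 0.1303], np.float64(59.1), 137), ([0.4642, 0.1306], np.float64(48.4), 126)]
wj1 jar 2 [([0.4547, 0.2701], np.float64(73.7), 221), ([0.4551, 0.2703], np.float64(63.2), 208)]
wj2 jar 2 [([0.4548, 0.27], np.float64(73.7), 184), ([0.4552, 0.2704], np.float64(63.2), 172)]
wj1 jar 3 [([0.5965, 0.147], np.float64(93.0), 247), ([0.6017, 0.1414], np.float64(78.5), 237)]
wj2 jar 3 [([0.602, 0.1419], np.float64(87.5), 260), ([0.6019, 0.1416], np.float64(78.6), 250)]
wj1 jar 4 [([0.5962, 0.2753], np.float64(103.4), 290), ([0.5963, 0.2753], np.float64(93.1), 277)]
wj2 jar 4 [([0.5965, 0.2753], np.float64(103.4), 331), ([0.5966, 0.2754], np.float64(93.2), 302)]
```

Measured rims match the specification: inner diameters are 48.5, 63.2, 78.6 and 93.2 mm against 48, 63, 78 and 93. Now lid 4.

```bash
cat > act.py <<'E'
from meas import *
L={1:(.5987,-.2015),2:(.4812,-.3319),3:(.4733,-.2047),4:(.5976,-.0787)}
J={1:(.4641,.1306),2:(.4549,.2702),3:(.6018,.1417),4:(.5964,.2753)}
O=[np.pi,0,np.pi/4]; HI=.25
def pick(i):
    x,y=L[i]
    hand.command_gripper(.048,40)
    r.move_to((x,y,.14),O)
    r.move_linear((x,y,.085),vel=.12)
    hit=r.move_linear((x,y,.060),vel=.04,max_force=6)
    print("pick",i,"hit",hit,r.read_tcp_pos().round(4))
    if hit: return False
    f0=r.read_wrist_force()
    hand.command_gripper(.0,40); w=r.read_width()
    r.move_linear((x,y,.075),vel=.04)
    r.move_linear((x,y,HI),vel=.2); r.dwell(.1)
    print("width",round(w,4),round(r.read_width(),4),"dF",(r.read_wrist_force()-f0).round(2),r.read_time())
    return True
def place(i):
    x,y=J[i]; zt=JZ[i]+.032
    r.move_to((x,y,HI),O)
    r.move_linear((x,y,zt+.018),vel=.15)
    hit=r.move_linear((x,y,zt-.004),vel=.025,max_force=4)
    print("place",i,"hit",hit,"z-zt mm",round((r.read_tcp_pos()[2]-zt)*1000,2),"w",round(r.read_width(),4),"F",r.read_wrist_force().round(1),r.read_time())
    return hit
def release(i):
    hand.command_gripper(.045)
    p=r.read_tcp_pos(); r.move_linear((p[0],p[1],p[2]+.03),vel=.06)
    r.move_linear((p[0],p[1],HI),vel=.25); print("t",r.read_time())
E
python3 - <<'E'
from act import *
if pick(4):
    for n in("scene","side"): cv2.imwrite(f"pics/{n}p4.png",cams.snapshot(n)["frame"])
    wsnap("wp4")
E
```

```text
pick 4 hit False [ 0.5976 -0.0787  0.0599]
width 0.0242 0.024 dF [ 0.55 -0.5  -1.56] 16.6833
```

View pics/sidep4.png

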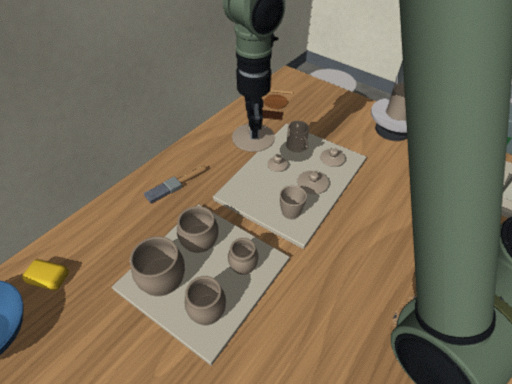

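View pics/wp4.png

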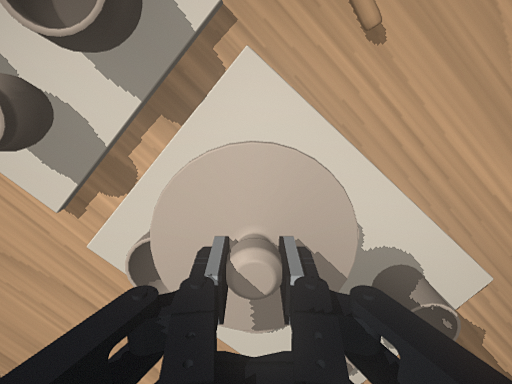

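Lid 4 is held: the side view shows it level under the gripper at (253,137), and the wrist view shows the knob between the pads at (254,265). I'll measure its offset in the hand from the flange arc, then carry it over.

```bash
cat >> act.py <<'E'
def inhand(n,i,dz=.027):
    "flange circle fit in tool xy; flange top edge is dz below TCP (42-15 mm)"
    s=load(n);f=s["frame"];hsv=cv2.cvtColor(cv2.GaussianBlur(f,(3,3),0),cv2.COLOR_BGR2HSV)
    g=cv2.cvtColor(f,cv2.COLOR_BGR2GRAY);e=cv2.Canny(g,25,60)
    v,u=np.nonzero(e);Tt=np.array(s["tool_from_camera"])
    P=ray(s,Tt,np.c_[u,v],dz)[:,:2]; R=(.047+.015*i)/2
    k=(abs(np.hypot(*P.T)-R)<.006)&(v<225); P=P[k]
    rng=np.random.default_rng(0);best=(0,)
    for _ in range(4000):
        q=P[rng.choice(len(P),3,False)];A=np.c_[2*q,np.ones(3)]
        if abs(np.linalg.det(A))<1e-8: continue
        x=np.linalg.solve(A,(q**2).sum(1));c=x[:2];rr=np.sqrt(max(x[2]+c@c,0))
        if abs(rr-R)>.002: continue
        kk=abs(np.hypot(*(P-c).T)-rr)<.0008
        if kk.sum()>best[0]: best=(kk.sum(),kk)
    c,rr,N,er=circ(P[best[1]]); print("inhand",i,(c*1000).round(1),"D",round(2000*rr,1),N,len(P),round(er*1000,2)); return c
E
python3 - <<'E'
from act import *
inhand("wp4",4)
place(4)
for n in("scene","side"): cv2.imwrite(f"pics/{n}q4.png",cams.snapshot(n)["frame"])
wsnap("wq4")
a=cv2.imread("pics/sceneq4.png")[150:340,200:420];b=cv2.imread("pics/sideq4.png")[170:360,60:280]
cv2.imwrite("pics/c4.png",cv2.resize(np.hstack([a,b]),(800,345)))
E
```

```text
inhand 4 [ 0.9 -0.9] D 105.2 453 550 0.4
place 4 hit True z-zt mm 0.47 w 0.0243 F [-0.1 -0.2  4.8] 19.5833
```

View pics/c4.png

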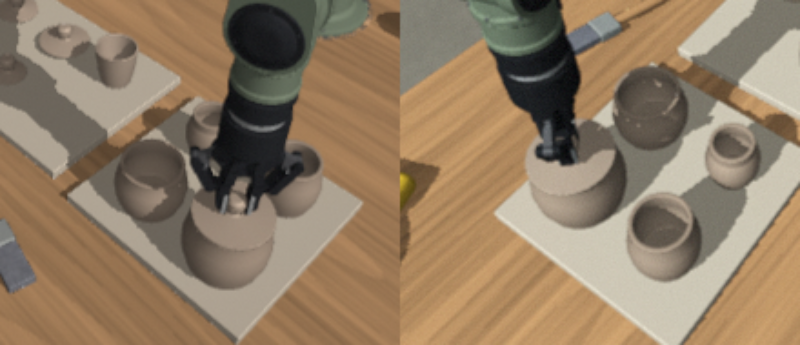

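View pics/wq4.png

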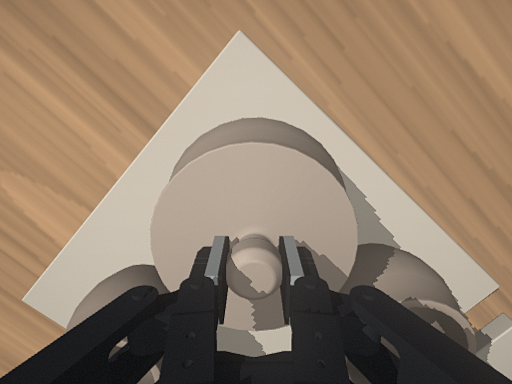

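Contact came 0.5 mm above the expected height and the flange sits flush on jar 4's rim in all views, so it is seated. I'll release it and continue with the same seat-height check before each release.

Run:
```python
from act import *
release(4)
if pick(3):
    wsnap("wp3"); inhand("wp3",3)
    h=place(3); z=r.read_tcp_pos()[2]-(JZ[3]+.032)
    wsnap("wq3")
    if h and abs(z)<.0025: release(3); wsnap("wr3")
for n in("scene","side"): cv2.imwrite(f"pics/{n}q3.png",cams.snapshot(n)["frame"])
a=cv2.imread("pics/sceneq3.png")[130:320,190:410];b=cv2.imread("pics/sideq3.png")[170:360,90:310]
cv2.imwrite("pics/c3.png",cv2.resize(np.hstack([a,b]),(800,345)))
```

```text
t 21.1667
pick 3 hit False [ 0.4733 -0.2047  0.06  ]
width 0.0245 0.0245 dF [ 0.69  0.38 -1.34] 26.5917
inhand 3 [ 1.  -0.8] D 90.4 357 526 0.44
place 3 hit True z-zt mm 0.44 w 0.0241 F [-0.   0.9  4.6] 29.5417
t 31.0833
```

View pics/c3.png

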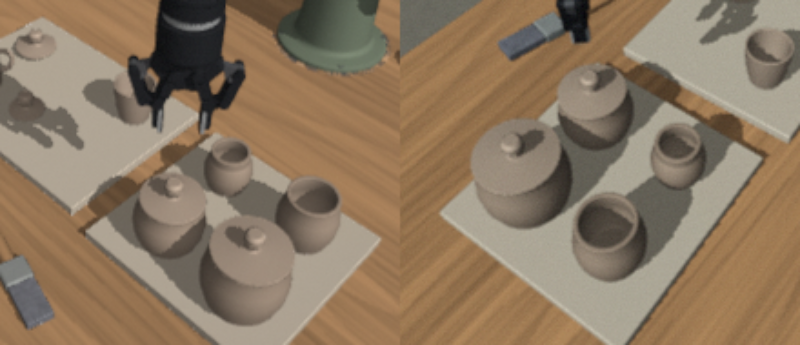

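Lids 4 and 3 sit flush and concentric on jars 4 and 3 in both views, and the jars have not moved. Lids 2 and 1 are next.

Run:
```python
from act import *
for i in (2,1):
    if not pick(i): break
    wsnap(f"wp{i}"); inhand(f"wp{i}",i)
    h=place(i); z=r.read_tcp_pos()[2]-(JZ[i]+.032)
    wsnap(f"wq{i}")
    if h and abs(z)<.0025: release(i)
    else: break
r.move_to((.53,.2,.38),[np.pi,0,0]); wsnap("wjf")
r.move_to((.5,-.2,.38),[np.pi,0,0]); wsnap("wlf")
for n in("scene","side"): cv2.imwrite(f"pics/{n}f.png",cams.snapshot(n)["frame"])
a=cv2.imread("pics/scenef.png")[130:320,140:410];b=cv2.imread("pics/sidef.png")[100:360,90:350]
cv2.imwrite("pics/cf.png",np.hstack([cv2.resize(a,(400,280)),cv2.resize(b,(400,280*10//7))[:280] if 0 else cv2.resize(b,(400,280))]))
```

```text
pick 2 hit False [ 0.4813 -0.332   0.06  ]
width 0.0239 0.024 dF [-0.58 -0.24 -1.59] 36.6333
inhand 2 [ 0.9 -1. ] D 74.4 287 447 0.47
place 2 hit True z-zt mm 0.24 w 0.0239 F [-0.  -0.9  3.7] 40.3083
t 41.8167
pick 1 hit False [ 0.5988 -0.2015  0.06  ]
width 0.0243 0.0243 dF [ 0.57  1.24 -1.76] 47.2417
inhand 1 [ 0.4 -0.2] D 61.6 231 294 0.47
place 1 hit True z-zt mm 0.53 w 0.024 F [-0.6 -0.4  7.2] 50.1833
t 51.7417
```

View pics/cf.png

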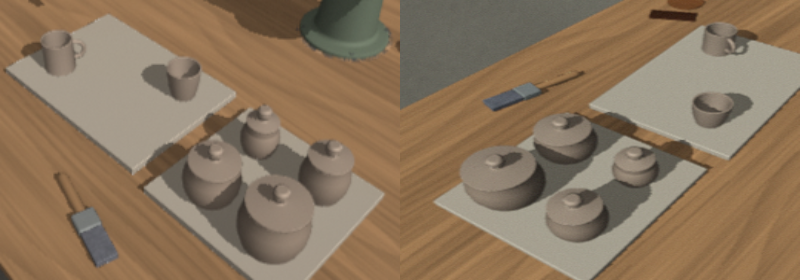

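View pics/wjf.png

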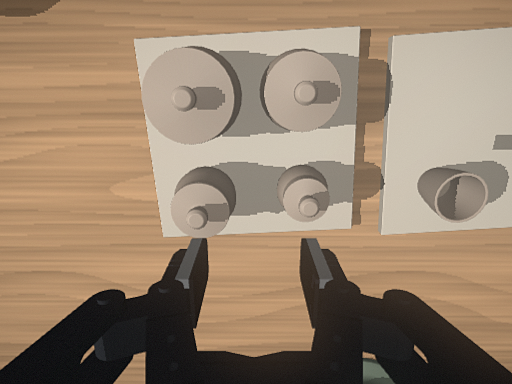

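View pics/sidef.png

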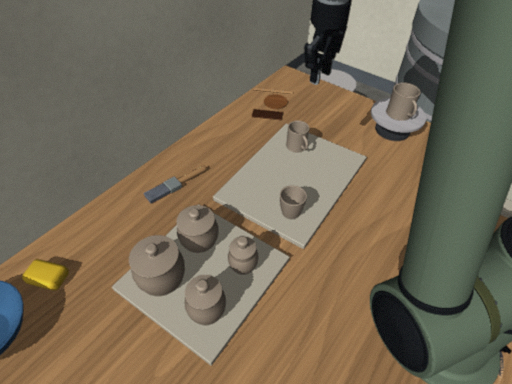

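All four lids are on; the mug (298,137) and tumbler (293,202) are where they were. One numeric check of the lid centres (flange top at rim + 5 mm), then I hand in.

Run:
```python
from act import *
s=load("wjf")
g=cv2.Canny(cv2.cvtColor(s["frame"],cv2.COLOR_BGR2GRAY),25,60);v,u=np.nonzero(g)
rng=np.random.default_rng(0)
for i in J:
  for nm,R,dz in(("flange",(.047+.015*i)/2,.005),("knob",.013,.029)):
    P=ray(s,s["T"],np.c_[u,v],JZ[i]+dz)[:,:2];P=P[abs(np.hypot(*(P-J[i]).T)-R)<.01];best=(0,)
    for _ in range(4000):
        q=P[rng.choice(len(P),3,False)];A=np.c_[2*q,np.ones(3)]
        if abs(np.linalg.det(A))<1e-9: continue
        x=np.linalg.solve(A,(q**2).sum(1));c=x[:2];rr=np.sqrt(max(x[2]+c@c,0))
        if abs(rr-R)>.002: continue
        k=abs(np.hypot(*(P-c).T)-rr)<.001
        if k.sum()>best[0]:best=(k.sum(),k)
    c,rr,N,e=circ(P[best[1]]);print(i,nm,"off mm",((c-J[i])*1000).round(1),"D",round(rr*2000,1),N)
print(r.read_time(),r.read_wrist_force().round(2))
r.close_job()
```

```text
1 flange off mm [-0.5  0.1] D 61.6 151
1 knob off mm [2.1 0.5] D 27.0 61
2 flange off mm [-1.2 -0.4] D 76.3 181
2 knob off mm [-2.5 -0.1] D 25.3 61
3 flange off mm [-1.2  1.1] D 90.9 273
3 knob off mm [-0.9  0.9] D 27.7 76
4 flange off mm [-1.2  0.4] D 106.1 330
4 knob off mm [-1.1 -0.3] D 26.9 82
60.9417 [ 0.11 -0.23  0.  ]
the job is handed in; nothing more can be done
```

All four lids are on their own jars, knob up, and the job is handed in at about 61 s of the 136 s allowed. I located the lids and jars with the wrist camera. Each lid was gripped by the knob at 40 N, carried over, lowered until it touched, and released on the rim.

**Seating:** each lid touched down 0.2–0.5 mm from the expected height, so the flange was on the rim with the plug in the mouth.

**Centring:** the last picture puts the flanges within about 1.7 mm of the jar centres measured at the start. The jars' positions were not re-measured after placing.

**Other ware:** in the last pictures the lids look level, the jars, mug and tumbler look unmoved, and nothing is touching the robot. I judged this by eye.

**Checks that disagreed:**
- The knob-circle check on lids 1 and 2 differed from their flange fits by 2.6 mm and 1.3 mm. I put this down to the small, shaded knob outlines. It is still well inside 8 mm.
- The fingers read about 24 mm on the 26 mm knobs. All four gave the same reading and nothing slipped.

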